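Set the bottle capper over the bottle

ROBOT

A 6-joint arm with a two-finger parallel gripper is mounted at the origin on the work surface. World frame = base frame: x ahead of the robot, y to its left, z up, the work surface at z = 0. Lengths are in m, angles in degrees, forces in N, time in s.
With the tool pointing down it reaches from about 0.35 to 0.975 m from the base axis. Payload 17.4 kg.
Tool frame: the origin (TCP) lies at the very end of the fingers, on their centre line; the grasp point (between the pads) lies 19 mm behind it; z points along the fingers, y is the line along which they close (so a half turn about z gives the same grasp; the last joint's range is limited). The gripper opens to 85 mm and grips with 20 to 120 N. Pads are 22 mm wide; open, the fingers measure 114 mm over their backs; the gripper's body (76 mm by 85 mm) begins 54 mm behind the grasp point. The pads swing forward as they close: fully open they stand 13 mm farther back than shut.
Start: joints at [63.552, 6.646, 82.598, -0, 90.757, -2.166], TCP at [0.278, 0.615, 0.231] pointing down, gripper open.
Joint ranges: [-162.19, 162.19], [-47.58, 125.68], [4.15, 143.07], [-65.23, 245.23], [0.69, 171.88], [-170.13, 170.13]. Speed limits (degrees/s): [108.29, 108.29, 127.2, 180, 180, 180].

INTERFACE

Orientations are given as a 3x3 rotation matrix whose columns are the frame's x, y, z axes.
In Python, from cell import * gives the robot as it stands.
- The arm moves only by the tool move_arm, never from a script. Its arguments are lists of equal length, an entry for each row: "claw": the opening, from 0 (shut) to 1 (fully open); "slide": the shift along the world's x, y, z as a fraction of full scale, a list of three; "rot": the turn, a rotation vector about the world's x, y, z as a fraction of full scale, a list of three. A call has 1 to 20 rows; each row shifts and turns the commanded pose from where the row before left it; what a row does not reach is not made up. Full scale, the value 1, is 0.5 m for a shift and 0.5 rad for a turn. A row lasts 1/12 s, in which the tool goes at most 41.7 mm and 7.16 degrees, less where a joint would pass 70% of its speed; a pose out of reach is approached as far as the arm can. A call with a number of a shift or a turn outside -1 to 1 is refused whole. A call with a gripper value outside its range is refused whole. The fingers move at their own pace and stop on an object; "force" is the grip in N (left out, the last holds). Time passes only in rows, so rows that do not move let the fingers close. It gives the time, the measured TCP pose, the force, the opening and the grip force at its end, in the units of the state.
- state(): the state, without advancing time (a new reading comes with each control period).
- snapshot(name): name is "scene" or "top" or "wrist"; returns a dict with "pixels" (480x640x3 uint8, red, green, blue), "fx", "fy", "cx", "cy" (pixels), "distortion" ([k1, k2, p1, p2, k3] as OpenCV has them; the pictures are not rectified), "rvec" (rotation vector, rad) and "tvec" (3), from world to camera coordinates, as OpenCV has them. Camera axes: x right, y down, z forward; pixel columns grow to the right and rows downward; lengths in m; the calibration is good to about 2 mm. A picture is of the moment at which its call begins. There is no depth.
- hand_in(): hands the job in; it is judged then, once.
Trained networks look in a picture, given as the dict that the camera call returned (one of the last four; its "shot" number tells which), for a name from the list of things; names that differ only in an ending like _2 or _b are one class to them, and where a whole thing is asked for, a point or a joint stands for the part that bears it (a point fixed in the world has none). Each returns a list of dicts, best first, with "score" (0 to 1); they miss things now and then, are a little off and sometimes report something else, mostly with a low value. They report only what shows in the picture. A call takes as long as a camera call. They do not tell look-alikes from the thing itself.
- recognise(picture, thing): "xyz" ([x, y, z] in m, in the coordinates of the camera as it stood for that picture, good to about 4 mm: the middle of the surface that is visible of it).
- trace(picture, thing): "mask" (480x640 bool, what is visible of it).
The state is a dict: "time": time; "qpos": joint angles; "dq": joint speeds; "effort": joint torques, N m; "tool_pos": TCP position; "tool_rot": TCP orientation; "ft_force": force on the tool from outside, world axes, zero at the start; "ft_torque": the same for the moment, N m; "grip_width": finger opening in m; "grasp_force": force on a finger pad.
Only numpy, scipy, OpenCV 4.12 (cv2) and the standard library are available. Lean on these libraries where they do the work, as an engineer would, in place of code of your own. Each camera call takes 0.05 s, during which the arm holds its last target. There are 200 camera calls.

TASK

Move the capper so that its head stands over the amber bottle waiting on its stand: lift the black-handled lever out of the middle notch of the gate, carry it along the slide to the notch at the bottle's end, and let it down fully home in that notch. Lift before moving sideways, let go of the lever at the end, and leave the bottle standing where it is.

Things in the scene. Friction and masses are not known exactly. Their poses are not given: they have to be found in the camera images.
- lever_grip (a point): Middle of the lever's black upright handle, 24 mm in diameter, 52 mm tall, 215 mm above the shelf when down; free all round, nothing near it over 45 mm higher. Axes at rest: y along the slide, x towards the capper head. Hinge on the carriage 130 mm along +x and 22 mm above: a 48 mm lift is nearly straight up, leaning it 20 deg about y. Lift 2 N, slide about 2 N; let go, it drops.
- gate_lever (a joint): Lever angle about its hinge, rad: 0 fully home in a notch, growing as the handle is lifted, stop at 0.6. Its bar (14 mm) lies in an upright comb-like steel gate with three notches 34 mm wide, 110 mm apart along the slide; it starts in the middle one. Above 0.25 (handle up 33 mm) it clears the teeth; left on top of a tooth it reads about 0.2.
- capper_head (a point): Centre of the underside of the capper's steel bell, 40 mm in diameter, 147 mm above the shelf, on the carriage's far side. It shifts along the slide exactly as the lever handle does. Site axes: y along the slide (which turns with the stand), x away from the lever handle, z up.
- bottle_centre (a point): Centre, half-way up, of the stubby amber glass bottle (60 mm in diameter, 118 mm tall) upright on the capper stand's grey base at the left or right end station, within 6 mm of where the head stands in that end's notch. The head passes 17 mm above its mouth. A jigger stands at the other end; a like bottle elsewhere on the shelf is not meant.
Not all that is in view belongs to the job. Leave any green or turquoise look-alike of the part that bears bottle_centre alone.

How it is judged (in metres and radians):
On the way:
1. the lever is lifted clear of its notch (value of joint gate_lever above 0.22 rad), for 0.1 s.
At the end, for the whole second after the job is handed in: The lever lies home in its notch (below 0.06 rad) and at rest, with the capper head within 25 mm (level distance) of the bottle's axis and the bottle upright (value of joint gate_lever below 0.06 rad and velocity of joint gate_lever below 0.1 rad/s and horizontal distance between capper_head and bottle_centre below 0.025 m and angle between bottle_centre's own z axis and vertical below 0.1 rad); the robot touches nothing.
It fails at once if the bottle is shifted more than 15 mm from where it stood (distance of bottle_centre from where it was at the start of the episode above 0.015 m).
It also fails if it takes over 35 s, if anything falls off the work surface, if the arm or the gripper's body presses on something with over 40 N, if the wrist force passes 120 N, or if a joint passes its speed limit or range.

## Working session

There is one attempt and no reset: what is moved stays moved. The work goes in short steps, Python scripts to look and compute and a tool call to move; the robot and the scene stay as the last step left them, time stands still between calls to the robot, and variables do not carry over. Pictures are saved under pics/ and viewed, at most 10 in all, crops included, and the job is handed in when it is done.

Besides the shell and the picture viewer there is one more tool, called after "Call:" as name(argument=value, ...), one argument or row to a line, values as JSON. move_arm: Moves the arm, as the interface text tells. Its arguments: {"type":"object","properties":{"claw":{"type":"array"},"slide":{"type":"array"},"rot":{"type":"array"},"force":{"type":"number"}},"required":["claw","slide","rot"]}

```bash
mkdir -p pics
cat > h.py <<'E'
from cell import *
import numpy as np, cv2
def W(p,x):
    R=cv2.Rodrigues(np.array(p["rvec"],float))[0]
    return R.T@(np.array(x)-np.array(p["tvec"]).ravel())
def P(p,x):
    return cv2.projectPoints(np.array([x],float),np.array(p["rvec"],float),np.array(p["tvec"],float),np.array([[p["fx"],0,p["cx"]],[0,p["fy"],p["cy"]],[0,0,1.]]),np.array(p["distortion"],float))[0].ravel()
E
python3 - <<'E'
from h import *
ims=[]
for n in ["scene","top"]:
    p=snapshot(n); ims.append(p["pixels"])
    for t in ["lever_grip","capper_head","bottle_centre"]:
        for d in recognise(p,t)[:4]:
            w=W(p,d["xyz"]); print(n,t,round(d["score"],2),w.round(3),P(p,w).round())
    cv2.imwrite(f"pics/{n}.png",p["pixels"][:,:,::-1])
print(state()["time"],state()["tool_rot"])
E
```

```text
scene lever_grip 0.72 [ 0.587 -0.046  0.208] [309. 184.]
scene capper_head 0.74 [ 0.695 -0.041  0.198] [272. 228.]
scene bottle_centre 0.72 [0.756 0.229 0.074] [388. 379.]
scene bottle_centre 0.7 [0.664 0.222 0.073] [411. 334.]
scene bottle_centre 0.68 [0.755 0.068 0.082] [306. 324.]
top lever_grip 0.85 [ 0.624 -0.053  0.21 ] [383. 261.]
top capper_head 0.86 [ 0.67  -0.053  0.2  ] [383. 231.]
top bottle_centre 0.93 [0.646 0.21  0.078] [219. 252.]
top bottle_centre 0.88 [0.511 0.084 0.082] [292. 334.]
top bottle_centre 0.83 [0.736 0.062 0.093] [308. 199.]
top bottle_centre 0.59 [0.737 0.222 0.083] [214. 198.]
0.4 [[-9.11545703e-01  4.11198763e-01 -9.65324342e-05]
 [ 4.11198774e-01  9.11545686e-01 -1.74763272e-04]
 [ 1.61312826e-05 -1.98998728e-04 -9.99999980e-01]]
```

View pics/scene.png

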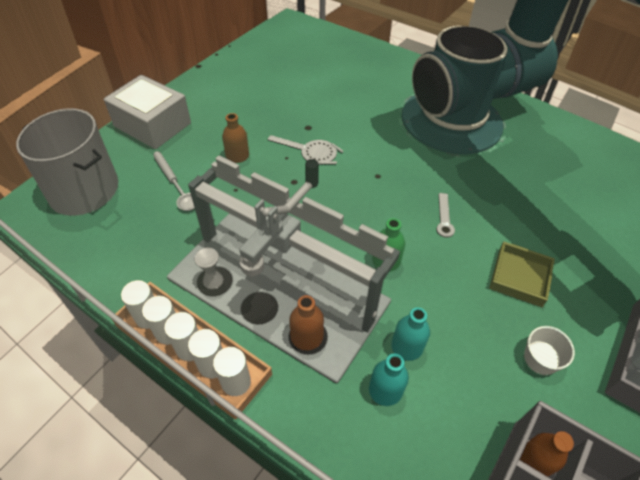

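View pics/top.png

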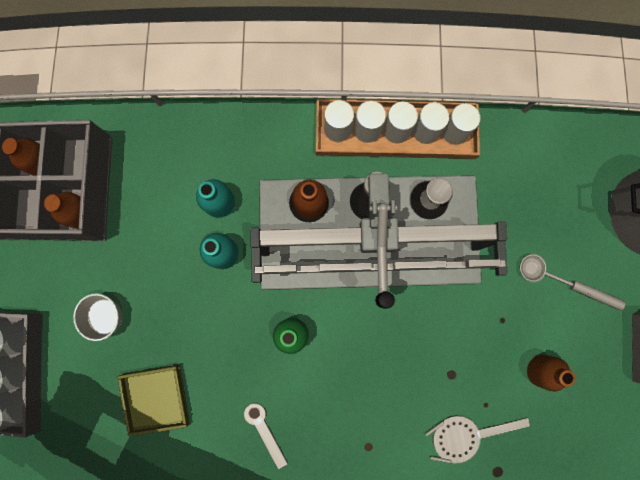

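Scene and top views agree on the layout:
- **Handle:** the black handle is at top (386,299), scene (312,172).
- **Amber candidates:** on the stand base at top (309,199) / scene (306,324); loose on the shelf at scene (235,138) / top (550,373); and two in the crate. The one on the grey base at the left (+y) station fits, because the jigger is at the other end. The green and turquoise bottles are decoys.

Next I'll triangulate these and confirm in a crop.

Run:
```python
from h import *
from scipy.optimize import least_squares
a=snapshot("scene");b=snapshot("top")
def tri(u,v):
    return least_squares(lambda x:np.r_[P(a,x)-u,P(b,x)-v],[.6,0,.15]).x
m=trace(a,"lever_grip")[0]["mask"];m2=trace(b,"lever_grip")[0]["mask"]
print("masks",[(np.nonzero(k)[1].mean().round(1),np.nonzero(k)[0].mean().round(1),k.sum()) for k in (m,m2)])
print("handle top",tri((312,162),(386,300)))
print("mouth",tri((307,300),(309,188)))
def onz(p,u,z):
    return least_squares(lambda x:P(p,[x[0],x[1],z])-u,[.6,0]).x
for u in [(261,181),(475,177),(262,290),(480,284)]: print("base",onz(b,u,.01))
for u in [(258,230),(497,225),(256,269),(504,264)]: print("rail",onz(b,u,.2))
print("handle@.241",onz(b,(386,299),.241),onz(a,(312,162),.241))
print("mouth@.13",onz(b,(309,188),.128),onz(a,(307,300),.128))
c=cv2.resize(b["pixels"][160:320,240:520],None,fx=2.8,fy=2.8,interpolation=2)
cv2.imwrite("pics/c.png",c[:,:,::-1])
```

```text
masks [(np.float64(300.2), np.float64(187.8), np.int64(799)), (np.float64(382.7), np.float64(259.7), np.int64(1040))]
handle top [ 0.56790615 -0.05357718  0.2413372 ]
mouth [0.74425686 0.06059456 0.13806044]
base [0.78327534 0.15022551]
base [ 0.79821354 -0.24503264]
base [0.58433694 0.14313975]
base [ 0.60025646 -0.25157094]
rail [0.66879041 0.13113971]
rail [ 0.68213221 -0.22610572]
rail [0.61104705 0.1325795 ]
rail [ 0.62355591 -0.23598464]
handle@.241 [ 0.56960582 -0.05413186] [ 0.56722533 -0.05295335]
mouth@.13 [0.74751033 0.05881113] [0.7382736  0.05910501]
```

View pics/c.png

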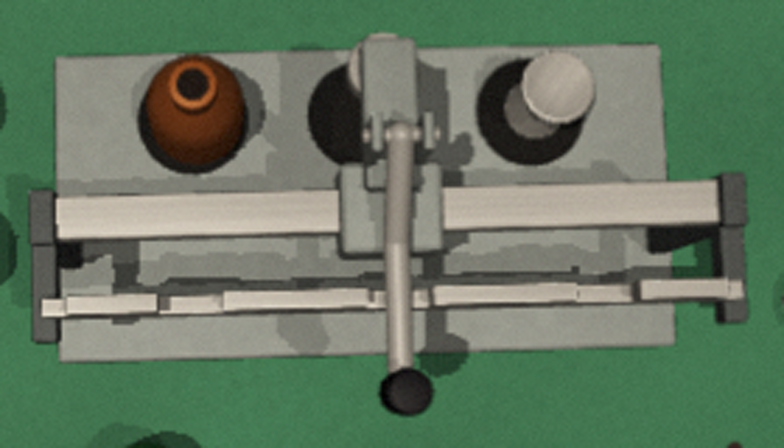

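The crop shows the amber bottle on the stand's left (+y) station at crop (193,110), the jigger at the right station at (540,100), and the black knob at (407,390). Slide direction is about (-0.037, 0.999), and the handle is at (0.568, -0.0535).

Call:
move_arm(
  claw=[1,1,1,1],
  slide=[
    [0,0,0.06],
    [0,0,0.06],
    [0,0,0.06],
    [0,0,0],
  ],
  rot=[
    [0,0,0],
    [0,0,0],
    [0,0,0],
    [0,0,0],
  ],
  force=40,
)

```text
time: 0.93
tool_pos: [0.2779, 0.616, 0.3283]
tool_rot: [[-0.912, 0.411, 0.003], [0.411, 0.912, 0.007], [-0.0, 0.008, -1.0]]
ft_force: [-0.2, 0.5, 1.3]
grip_width: 0.0856
grasp_force: 0.0
```

Call:
move_arm(
  claw=[1,1,1,1,1,1,1,1,1,1,1,1,1,1,1,1,1,1,1,1],
  slide=[
    [0.029,-0.067,0],
    [0.029,-0.067,0],
    [0.029,-0.067,0],
    [0.029,-0.067,0],
    [0.029,-0.067,0],
    [0.029,-0.067,0],
    [0.029,-0.067,0],
    [0.029,-0.067,0],
    [0.029,-0.067,0],
    [0.029,-0.067,0],
    [0.029,-0.067,0],
    [0.029,-0.067,0],
    [0.029,-0.067,0],
    [0.029,-0.067,0],
    [0.029,-0.067,0],
    [0.029,-0.067,0],
    [0.029,-0.067,0],
    [0.029,-0.067,0],
    [0.029,-0.067,0],
    [0.029,-0.067,0],
  ],
  rot=[
    [0,0,0.046],
    [0,0,0.046],
    [0,0,0.046],
    [0,0,0.046],
    [0,0,0.046],
    [0,0,0.046],
    [0,0,0.046],
    [0,0,0.046],
    [0,0,0.046],
    [0,0,0.046],
    [0,0,0.046],
    [0,0,0.046],
    [0,0,0.046],
    [0,0,0.046],
    [0,0,0.046],
    [0,0,0.046],
    [0,0,0.046],
    [0,0,0.046],
    [0,0,0.046],
    [0,0,0.046],
  ],
)

```text
time: 2.6
tool_pos: [0.5679, -0.0566, 0.3214]
tool_rot: [[-0.999, -0.037, 0.001], [-0.037, 0.999, -0.0], [-0.001, -0.0, -1.0]]
ft_force: [1.4, 0.3, -0.3]
grip_width: 0.0855
grasp_force: 0.0
```

Run:
```python
from h import *
p=snapshot("wrist");s=state();print(s["time"],s["tool_pos"],s["tool_rot"],P(p,[.568,-.0535,.241]))
cv2.imwrite("pics/w.png",p["pixels"][:,:,::-1])
```

```text
2.65 [ 0.56952395 -0.06115806  0.32035531] [[-9.99331595e-01 -3.65540844e-02 -4.03365030e-04]
 [-3.65533085e-02  9.99330106e-01 -1.78734561e-03]
 [ 4.68429601e-04 -1.77140661e-03 -9.99998321e-01]] [320.21182484 255.71666396]
```

View pics/w.png

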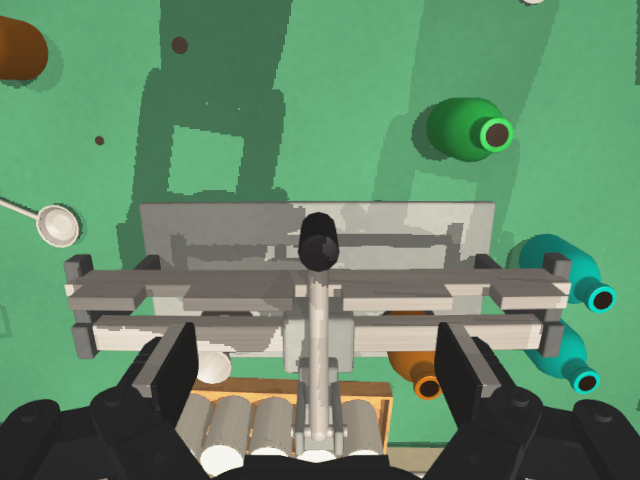

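The wrist view shows the knob top at about (319,250), close to the predicted (320,256), midway between the fingers. I'll descend around it.

Call:
move_arm(
  claw=[1,1,1,1,1,1,1,1,1,1,1],
  slide=[
    [-0.003,0.002,0],
    [0,0,0],
    [0,0,-0.03],
    [0,0,-0.03],
    [0,0,-0.03],
    [0,0,-0.03],
    [0,0,-0.03],
    [0,0,-0.03],
    [0,0,-0.03],
    [0,0,-0.03],
    [0,0,0],
  ],
  rot=[
    [0,0,0],
    [0,0,0],
    [0,0,0],
    [0,0,0],
    [0,0,0],
    [0,0,0],
    [0,0,0],
    [0,0,0],
    [0,0,0],
    [0,0,0],
    [0,0,0],
  ],
)

```text
time: 3.57
tool_pos: [0.5651, -0.0536, 0.1974]
tool_rot: [[-0.999, -0.036, -0.004], [-0.036, 0.999, 0.001], [0.004, 0.001, -1.0]]
ft_force: [0.1, 0.7, 0.2]
grip_width: 0.0853
grasp_force: 0.0
```

Call:
move_arm(
  claw=[0,0,0,0,0,0,0,0],
  slide=[
    [0,0,0],
    [0,0,0],
    [0,0,0],
    [0,0,0],
    [0,0,0],
    [0,0,0],
    [0,0,0],
    [0,0,0],
  ],
  rot=[
    [0,0,0],
    [0,0,0],
    [0,0,0],
    [0,0,0],
    [0,0,0],
    [0,0,0],
    [0,0,0],
    [0,0,0],
  ],
  force=40,
)

```text
time: 4.23
tool_pos: [0.5663, -0.0538, 0.202]
tool_rot: [[-0.999, -0.036, 0.001], [-0.036, 0.999, -0.0], [-0.001, -0.0, -1.0]]
ft_force: [-0.3, -0.5, 5.4]
grip_width: 0.0232
grasp_force: 39.0
```

Call:
move_arm(
  claw=[0,0,0,0,0,0,0,0,0,0],
  slide=[
    [-0.0016,0,0.012],
    [-0.0016,0,0.012],
    [-0.0016,0,0.012],
    [-0.0016,0,0.012],
    [-0.0016,0,0.012],
    [-0.0016,0,0.012],
    [-0.0016,0,0.012],
    [-0.0016,0,0.012],
    [0,0,0],
    [0,0,0],
  ],
  rot=[
    [-0.003,0.085,0],
    [-0.003,0.085,0],
    [-0.003,0.085,0],
    [-0.003,0.085,0],
    [-0.003,0.085,0],
    [-0.003,0.085,0],
    [-0.003,0.085,0],
    [-0.003,0.085,0],
    [0,0,0],
    [0,0,0],
  ],
)

```text
time: 5.07
tool_pos: [0.562, -0.0537, 0.2482]
tool_rot: [[-0.943, -0.037, -0.33], [-0.035, 0.999, -0.012], [0.33, 0.0, -0.944]]
ft_force: [25.0, -0.5, -8.5]
grip_width: 0.0232
grasp_force: 39.3
```

Run:
```python
from h import *
p=snapshot("scene");s=state();print(s["time"],s["tool_pos"],s["ft_force"],s["grip_width"])
cv2.imwrite("pics/l.png",cv2.resize(p["pixels"][100:400,150:430,::-1],None,fx=2,fy=2))
```

```text
5.1167 [ 0.56195136 -0.05373513  0.24817061] [27.34773595 -0.07245388 -9.29025855] 0.02327878472076153
```

View pics/l.png

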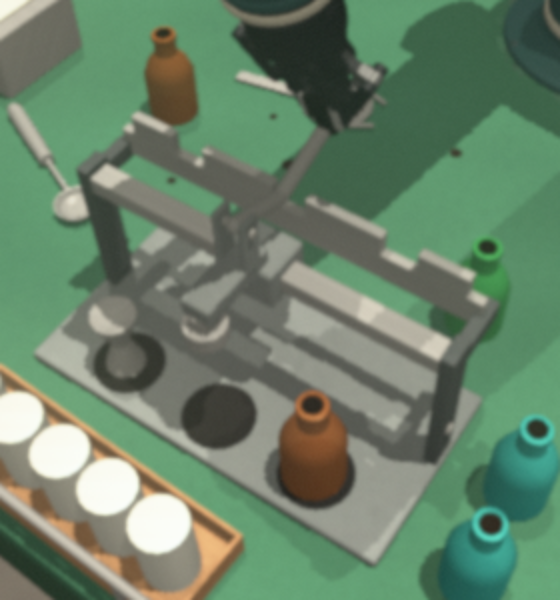

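The lever bar shows raised above the teeth, at crop (300,170). I'll ease off the x-force, then slide 110 mm towards the bottle's end.

Call:
move_arm(
  claw=[0,0,0,0,0,0,0,0,0,0,0,0,0,0],
  slide=[
    [0.006,0,0],
    [0,0,0],
    [-0.0008,0.022,0],
    [-0.0008,0.022,0],
    [-0.0008,0.022,0],
    [-0.0008,0.022,0],
    [-0.0008,0.022,0],
    [-0.0008,0.022,0],
    [-0.0008,0.022,0],
    [-0.0008,0.022,0],
    [-0.0008,0.022,0],
    [-0.0008,0.022,0],
    [0,0,0],
    [0,0,0],
  ],
  rot=[
    [0,0,0],
    [0,0,0],
    [0,0,0],
    [0,0,0],
    [0,0,0],
    [0,0,0],
    [0,0,0],
    [0,0,0],
    [0,0,0],
    [0,0,0],
    [0,0,0],
    [0,0,0],
    [0,0,0],
    [0,0,0],
  ],
)

```text
time: 6.28
tool_pos: [0.558, 0.0576, 0.2491]
tool_rot: [[-0.941, -0.038, -0.335], [-0.036, 0.999, -0.012], [0.335, 0.001, -0.942]]
ft_force: [-7.4, 1.0, -1.1]
grip_width: 0.0231
grasp_force: 40.0
```

Run:
```python
from h import *
p=snapshot("top");s=state();print(s["time"],s["tool_pos"],s["ft_force"],s["grip_width"])
cv2.imwrite("pics/m.png",cv2.resize(p["pixels"][150:330,220:520,::-1],None,fx=2.6,fy=2.6))
```

```text
6.3333 [0.55796038 0.05741622 0.24915759] [-7.0574086   1.26418063 -0.39755988] 0.02288032252787958
```

View pics/m.png

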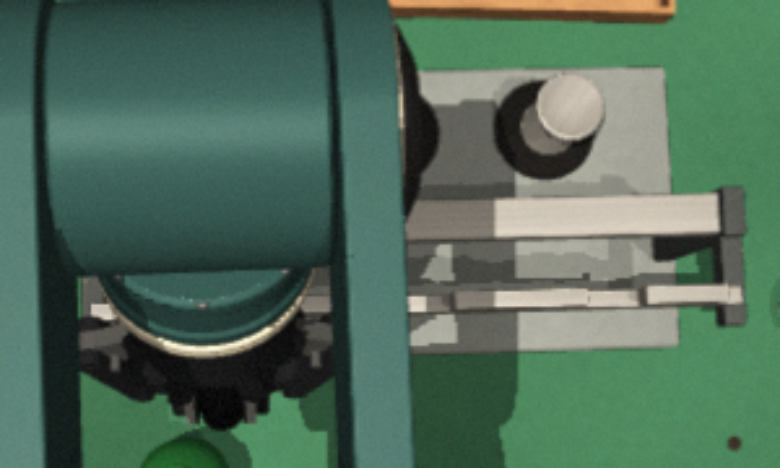

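Call:
move_arm(
  claw=[0,0,0,0,0,0,0,0,0,0],
  slide=[
    [0.001,0,-0.012],
    [0.001,0,-0.012],
    [0.001,0,-0.012],
    [0.001,0,-0.012],
    [0.001,0,-0.012],
    [0.001,0,-0.012],
    [0.001,0,-0.012],
    [0.001,0,-0.012],
    [0,0,0],
    [0,0,0],
  ],
  rot=[
    [0.003,-0.085,0],
    [0.003,-0.085,0],
    [0.003,-0.085,0],
    [0.003,-0.085,0],
    [0.003,-0.085,0],
    [0.003,-0.085,0],
    [0.003,-0.085,0],
    [0.003,-0.085,0],
    [0,0,0],
    [0,0,0],
  ],
)

```text
time: 7.17
tool_pos: [0.5619, 0.0571, 0.202]
tool_rot: [[-0.999, -0.037, 0.0], [-0.037, 0.999, 0.001], [-0.0, 0.001, -1.0]]
ft_force: [-10.1, 1.6, 5.8]
grip_width: 0.0227
grasp_force: 40.7
```

Call:
move_arm(
  claw=[1,1,1,1,1,1,1,1,1,1,1,1,1,1],
  slide=[
    [0,0,0],
    [0,0,0],
    [0,0,0],
    [0,0,0],
    [0,0,0],
    [0,0,0],
    [0,0,0.03],
    [0,0,0.03],
    [0,0,0.03],
    [0,0,0.03],
    [0,0,0.04],
    [0,0,0.04],
    [0,0,0],
    [0,0,0],
  ],
  rot=[
    [0,0,0],
    [0,0,0],
    [0,0,0],
    [0,0,0],
    [0,0,0],
    [0,0,0],
    [0,0,0],
    [0,0,0],
    [0,0,0],
    [0,0,0],
    [0,0,0],
    [0,0,0],
    [0,0,0],
    [0,0,0],
  ],
)

```text
time: 8.33
tool_pos: [0.5631, 0.0563, 0.3037]
tool_rot: [[-0.999, -0.036, 0.003], [-0.036, 0.999, 0.0], [-0.003, 0.0, -1.0]]
ft_force: [0.2, 0.4, 0.1]
grip_width: 0.085
grasp_force: 0.0
```

Call:
move_arm(
  claw=[1,1,1,1,1,1,1,1,1,1,1,1],
  slide=[
    [-0.02,0.06,0.02],
    [-0.02,0.06,0.02],
    [-0.02,0.06,0],
    [-0.02,0.06,0],
    [-0.02,0.06,0],
    [-0.02,0.06,0],
    [-0.02,0.06,0],
    [-0.02,0.06,0],
    [-0.02,0.06,0],
    [-0.02,0.06,0],
    [0,0,0],
    [0,0,0],
  ],
  rot=[
    [0,0,0],
    [0,0,0],
    [0,0,0],
    [0,0,0],
    [0,0,0],
    [0,0,0],
    [0,0,0],
    [0,0,0],
    [0,0,0],
    [0,0,0],
    [0,0,0],
    [0,0,0],
  ],
)

```text
time: 9.33
tool_pos: [0.462, 0.3574, 0.3207]
tool_rot: [[-0.999, -0.039, -0.001], [-0.039, 0.999, -0.001], [0.001, -0.001, -1.0]]
ft_force: [-0.1, -0.8, -0.4]
grip_width: 0.0854
grasp_force: 0.0
```

Run:
```python
from h import *
p=snapshot("top");q=snapshot("scene");s=state();print(s["time"],s["tool_pos"],s["ft_force"])
a=cv2.resize(p["pixels"][150:330,230:520],(400*29//29,250));b=cv2.resize(q["pixels"][130:390,160:430],(400,385))
im=np.zeros((385,800,3),np.uint8);im[:250,:400]=a;im[:,400:]=b
cv2.imwrite("pics/f.png",im[:,:,::-1])
```

```text
9.4333 [0.46272685 0.35594327 0.32109298] [ 0.44131019 -1.0791494  -0.84125626]
```

View pics/f.png

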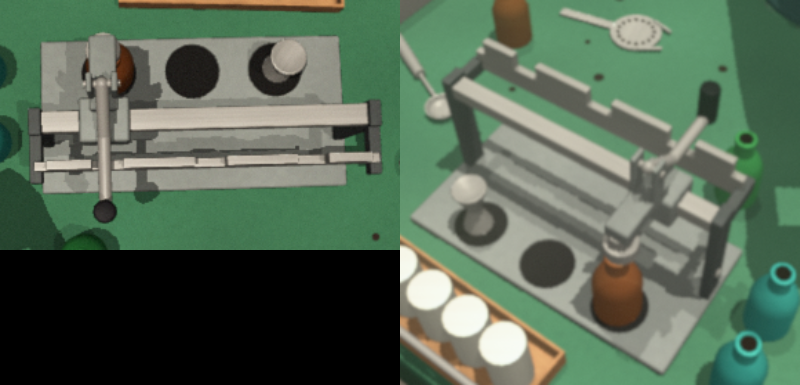

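The lever bar is in the left notch, with the bell over the upright amber bottle. I'll check the handle height numerically before handing in.

Run:
```python
from h import *
from scipy.optimize import least_squares
a=snapshot("scene");b=snapshot("top")
c=[]
for p,(x,y) in((a,(369,195)),(b,(306,301))):
    r=p["pixels"][y-22:y+23,x-12:x+13].max(2)<50
    n,l,st,ce=cv2.connectedComponentsWithStats(r.astype(np.uint8)); k=1+st[1:,4].argmax()
    print(st[k]+[x-12,y-22,0,0,0],ce[k]+[x-12,y-22])
for z in(.241,.215,.189,.27): print(z,P(a,[.564,.057,z]),P(b,[.564,.057,z]))
print(least_squares(lambda x:np.r_[P(a,x)-(369,187),P(b,x)-(306,302)],[.6,0,.2]).x)
```

```text
[363 195  11  16  83] [368.18072289 202.15662651]
[298 294  16  16 167] [306.08383234 300.93413174]
0.241 [368.16837103 187.92715135] [306.06380342 301.95124457]
0.215 [366.77758735 198.84331502] [306.58454021 301.98125421]
0.189 [365.44820975 209.23715202] [307.07346275 302.00941623]
0.27 [369.7966475 175.0909542] [305.44150235 301.9153614 ]
[0.56371539 0.05743253 0.2432548 ]
```

The handle top is at z ≈ 0.242, the same as the starting rest height. A lever left on a tooth would sit about 27 mm higher, so it is home.

```bash
python3 -c "
from cell import *
print(hand_in())"
```

```text
the job is handed in; nothing more can be done
None
```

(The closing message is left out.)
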